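Vent the casting pot and take off its bayonet lid

TASK

The casting in the pressure pot has cured. Open the pot's vent knob fully, anticlockwise through its clicks to the last one, which draws the locking bolt out of the lid. Then press the lid down against its gasket and, without forcing it, turn it anticlockwise past its nibs until it is free, lift it straight out and set it down gently, right way up, wholly on the glazed tile; leave the vent open and do not disturb the other things.

Things in the scene. Friction and masses are not known exactly. Their poses are not given: they have to be found in the camera images.
- pot: Heavy grey pressure pot, cannot be shifted: drum 156 mm across with an aluminium collar (176 mm across, top at z = 122 mm); beside it a square vent column, 66 x 76 mm, 120 mm high, whose axis is 135 mm from the pot's origin along the pot's +y. Origin under the drum's centre on the table, z up. A gauge sticks out to 112 mm on the -x side, below z = 80 mm.
- pot_mouth (a point): On the pot's axis, 100 mm above the table, where the underside of the locked lid lies; axes as the pot's. Round it the collar has three lips of 60 degrees (centred on +y and 120 degrees either side) that overhang the lid's lugs, gaps between. A nib 3 mm deep under each lip's anticlockwise end blocks the lug unless the lid is pressed down; a solid stop ends the turn 66 degrees past locked.
- lid: Loose aluminium bayonet lid, 0.29 to 0.45 kg: disc 124 mm across, 12 mm thick, with three flat lugs (36 degrees wide, 8 mm thick, reaching 71 mm from the axis) level with its underside and a two-pronged fork, 33 mm high, that straddles the locking bolt. Origin at the centre of its flat underside, z up; while locked its axes are parallel to the pot's.
- lid_grip (a point): Middle of the lid's black upright rib, on the axis, 57 mm above the underside. The rib lies along -34 degrees from the lid's +x: 84 mm long, 14 mm thick, from 21 mm below to 15 mm above this point. A sprung gasket pushes the lid up (about 6 N). Press it down 4 to 5 mm (about 10 N; it bottoms at 6 mm) and keep it down while turning; at 50 to 66 degrees it lifts straight out, clear after 25 mm.
- vent (a joint): Vent knob on a vertical axis: 0 = shut, grows anticlockwise seen from above, clicks at 0, 0.47, 0.94 and 1.41 rad (fully open; end stop 1.45). Starts shut or one click open, stays in a click when let go; a click takes about 0.15 N m. Opening draws the locking bolt out of the lid's fork; only the last click frees it.
- vent_grip (a point): Middle of the vent knob's black bar, on its axis, 157 mm above the table; axes turn with the knob and are parallel to the pot's when it is shut. The bar is 60 mm long, 14 mm thick, from 19 mm below to 15 mm above this point, along -45 degrees from this point's +x; a white line marks the end that points at the four index dots.
- bolt_tip (a point): Tip of the flat steel locking bolt, 14 mm wide, that lies over the collar between vent column and lid; it slides along the pot's y, 39 mm from the pot's axis when the vent is shut and 66 mm when fully open.
- masking_tape: Roll of masking tape lying flat, 104 mm across, 25 mm high; bystander, origin under its centre.
- flat_brush: Flat brush with wooden handle, 171 mm long (its y); bystander.
- compact_camera: Black pocket camera standing on its base, 30 x 96 x 58 mm; bystander.
- tile: Flat white glazed tile with a dark print, 295 (x) x 203 (y) x 8.5 mm, fixed; origin at the centre of its underside, z up. The lid is to stand on its top face.

How it is judged (in metres and radians):
On the way, in this order (a step that is already met when the one before it is completed fails the run):
1. the vent knob is fully open while the lid is still locked in the collar (value of joint vent above 1.3 rad and angle between the x axis of lid and the x axis of pot, either way round below 0.2 rad and distance between lid and pot_mouth below 0.008 m), for 0.2 s.
2. the lid is turned over 45 degrees, still down in the collar (angle between the x axis of lid and the x axis of pot, either way round above 0.79 rad and distance between lid and pot_mouth below 0.015 m), for 0.1 s.
3. the lid is lifted level out of the collar (underside above 130 mm) (height (world z) of lid above 0.13 m and angle between lid's own z axis and vertical below 0.3 rad), for 0.1 s.
At the end, for the whole second after the job is handed in: The lid stands right way up (within 0.06 rad of level) and still on the tile, wholly on it (its centre within 78 mm of the tile's centre along the tile's length and 32 mm across it); the vent knob is at its last click (above 1.3 rad) (x of lid in the frame of tile between -0.078 and 0.078 m and y of lid in the frame of tile between -0.032 and 0.032 m and z of lid in the frame of tile between 0.004 and 0.013 m and angle between lid's own z axis and vertical below 0.06 rad and linear speed of lid below 0.02 m/s and contact force between lid and tile above 1 N and value of joint vent above 1.3 rad); the robot touches nothing.
It fails at once if the lid is forced round by more than 15 degrees while the vent is not fully open (value of joint vent below 1.3 rad and angle between the x axis of lid and the x axis of pot, either way round above 0.26 rad and distance between lid and pot_mouth below 0.02 m).
It fails at once if the lid is wrenched round against the collar (more than 120 N between lid and pot) (contact force between lid and pot above 120 N).
It fails at once if the lid is dropped or slammed down (faster than 0.35 m/s close above the tile) (height (world z) of lid below 0.035 m and linear speed of lid above 0.35 m/s).
It fails at once if the lid is tipped over by more than 0.6 rad (angle between lid's own z axis and vertical above 0.6 rad).
It fails at once if another thing on the table is moved by more than 30 mm (distance of any of masking_tape, flat_brush, compact_camera from where it was at the start of the episode above 0.03 m).
It also fails if it takes over 51 s, if anything falls off the work surface, if the arm or the gripper's body presses on something with over 40 N, if the wrist force passes 120 N, or if a joint passes its speed limit or range.

ROBOT

A 7-joint arm with a two-finger parallel gripper is mounted at the origin on the work surface; the furniture and walls round the work are solid. World frame = base frame: x ahead of the robot, y to its left, z up, the work surface at z = 0. Lengths are in mm, angles in rad, forces in N, time in s.
With the tool pointing down it reaches from about 400 to 875 mm from the base axis. Payload 4.4 kg.
Tool frame: the origin (TCP) lies where the fingers leave the gripper's body, on its centre line; the fingertips stand 73 mm ahead of it and the grasp point (between the pads) lies 54 mm ahead of it; z points along the fingers, y is the line along which they close (so a half turn about z gives the same grasp; the last joint's range is limited). The gripper opens to 85 mm and grips with 20 to 120 N. Pads are 22 mm wide; open, the fingers measure 114 mm over their backs; the gripper's body (76 mm by 85 mm) begins 54 mm behind the grasp point. The pads swing forward as they close: fully open they stand 13 mm farther back than shut.
Start: joints at [1.059, 0.628, 0.038, 1.517, -0.027, 0.996, -0.02], TCP at [280.292, -586.475, 303.913] pointing down, gripper open.
Joint ranges: [-3.06, 3.06], [-0.37, 2.12], [-1.25, 1.32], [0.18, 2.47], [-1.1, 4.24], [0.23, 1.98], [-2.94, 2.94]. Speed limits (rad/s): [2.57, 2.57, 3.14, 3.14, 3.14, 3.14, 3.14].

INTERFACE

Orientations are given as [roll, pitch, yaw] about the fixed x, y, z axes, in that order (R = Rz(yaw) Ry(pitch) Rx(roll)).
In Python, from cell import ctrl gives the robot as it stands.
- The arm moves only by the tool send_rows, never from a script. Its argument "rows" is a list that holds one entry, the list of rows, each a list of 6 numbers: the shift along the tool's x, y, z in cm, then the turn, a rotation vector about the tool's x, y, z in rad. In form: [[[tx, ty, tz, wx, wy, wz], ...]]. A call has 1 to 10 rows; each row is the pose to reach, as a shift and turn from the pose commanded when the call began, along the tool's axes at that moment; what a row does not reach only later rows make up. A row lasts 1/10 s, in which the tool goes at most 50 mm and 8.59 degrees, less where a joint would pass 70% of its speed; a pose out of reach is approached as far as the arm can. A call with a gripper value outside its range is refused whole. "grip" is the closure in counts, from 0 (fully open) to 255 (shut), set as the call begins (left out, the last holds). The fingers move at their own pace and stop on an object; the grip force is fixed at half the most. Time passes only in rows, so rows that repeat a pose let the fingers close. It gives the time, the measured TCP pose, the force, the opening and the grip force at its end, in the units of the state.
- ctrl.read_state(): the state, without advancing time (a new reading comes with each control period).
- ctrl.get_image(name): name is "side" or "top" or "wrist"; returns a dict with "pixels" (480x640x3 uint8, red, green, blue), "fx", "fy", "cx", "cy" (pixels), "extrinsics" (4x4, takes a point from camera to world coordinates); the wrist camera has in their place "mount" (4x4, takes a point from camera to tool coordinates, whose origin is the TCP and whose axes are the flange's). Camera axes: x right, y up, looking along -z (the intrinsics and any distortion apply to the point x, -y, -z); pixel columns grow to the right and rows downward; lengths in mm; the calibration is good to about 2 mm. The wrist camera is an equidistant fisheye: a pixel r from the principal point sees the ray r / f radians off the axis. A picture is of the moment at which its call begins: read the wrist's pose just before it. There is no depth.
- ctrl.finish_job(): hands the job in; it is judged then, once.
The state is a dict: "clock": time; "qpos": joint angles; "qd": joint speeds; "tau": joint torques, N m; "eef_pos": TCP position; "tool_rot": TCP orientation; "force": force on the tool from outside, world axes, zero at the start; "torque": the same for the moment, N m; "width": finger opening in mm; "gripper_force": force on a finger pad.
Only numpy, scipy, OpenCV 4.12 (cv2) and the standard library are available. Lean on these libraries where they do the work, as an engineer would, in place of code of your own. Each camera call takes 0.05 s, during which the arm holds its last target. There are 200 camera calls.

## Working session

There is one attempt and no reset: what is moved stays moved. The work goes in short steps, Python scripts to look and compute and a tool call to move; the robot and the scene stay as the last step left them, time stands still between calls to the robot, and variables do not carry over. Pictures are saved under pics/ and viewed, at most 13 in all, crops included, and the job is handed in when it is done.

Besides the shell and the picture viewer there is one more tool, called after "Request:" by a JSON object that holds its "fn" and its "kwargs", one argument or row to a line. send_rows: Moves the arm, as the interface text tells. Its arguments: {"type":"object","properties":{"rows":{"type":"array","items":{"type":"array","items":{"type":"array","items":{"type":"number"}}}},"grip":{"type":"number"}},"required":["rows"]}

```bash
mkdir -p pics; ls; cat > h.py <<'E'
import numpy as np, cv2
from cell import ctrl
from scipy.spatial.transform import Rotation as R
def snap(n,f):
    im=ctrl.get_image(n); cv2.imwrite(f,im['pixels'][:,:,::-1]); np.savez(f+'.npz',**{k:v for k,v in im.items()}); return im
def back(f,u,v,z):
    "pixel to world at height z (fixed cameras)"
    m=np.load(f+'.npz'); E=m['extrinsics']
    d=E[:3,:3]@np.array([(u-m['cx'])/m['fx'],-(v-m['cy'])/m['fy'],-1.]); o=E[:3,3]
    return (o+d*(z-o[2])/d[2]).round(1)
def proj(f,p):
    m=np.load(f+'.npz'); E=m['extrinsics']; q=E[:3,:3].T@(np.asarray(p,float)-E[:3,3])
    return np.array([m['cx']+m['fx']*q[0]/-q[2], m['cy']+m['fy']*-q[1]/-q[2]]).round(1)
E
python3 - <<'E'
from h import *
s=ctrl.read_state(); print(s)
for n in('top','side'):
    im=snap(n,f'pics/{n}0.png'); print({k:(v if k!='pixels' else 0) for k,v in im.items()})
E
```

```text
pics
{'clock': 0.0, 'qpos': array([ 1.05919901,  0.62932901,  0.03841709,  1.51836752, -0.02697663,
        0.99627579, -0.01994643]), 'qd': array([-0.00161166,  0.00015398, -0.00093143,  0.00205847, -0.0005455 ,
        0.00153067, -0.00101887]), 'tau': array([ 9.88465290e-04, -5.63407552e+01,  1.22654669e+00, -1.93444902e+01,
        1.10171831e-02,  1.06094830e-02, -3.83550037e-05]), 'eef_pos': array([ 280.09335937, -586.02337349,  302.99974265]), 'tool_rot': array([-3.13973054e+00,  2.84456261e-05,  4.45883751e-01]), 'force': array([ 0.29518918, -0.1383417 , -0.27004178]), 'torque': array([ 0.01112088, -0.03069435,  0.02903062]), 'gripper_force': 0.0, 'width': 85.32610397049939}
{'pixels': 0, 'fx': 474.2855496361513, 'fy': 474.2855496361513, 'cx': 323.1299343362478, 'cy': 229.58236909313663, 'extrinsics': array([[-1.23524470e-02,  9.97024733e-01, -7.60861315e-02,
         4.94205212e+02],
       [-9.99922247e-01, -1.21866417e-02,  2.64310160e-03,
         3.12845679e+01],
       [ 1.70800324e-03,  7.61128643e-02,  9.97097746e-01,
         1.03603510e+03],
       [ 0.00000000e+00,  0.00000000e+00,  0.00000000e+00,
         1.00000000e+00]])}
{'pixels': 0, 'fx': 543.4527757694789, 'fy': 543.4527757694789, 'cx': 318.52844775165204, 'cy': 238.49812297774977, 'extrinsics': array([[-8.45934454e-01,  2.59346333e-01, -4.65976802e-01,
         4.49211628e+01],
       [-5.33245859e-01, -4.22198505e-01,  7.33073855e-01,
         8.94570395e+02],
       [-6.61469279e-03,  8.68612631e-01,  4.95447620e-01,
         6.97753764e+02],
       [ 0.00000000e+00,  0.00000000e+00,  0.00000000e+00,
         1.00000000e+00]])}
```

View pics/top0.png

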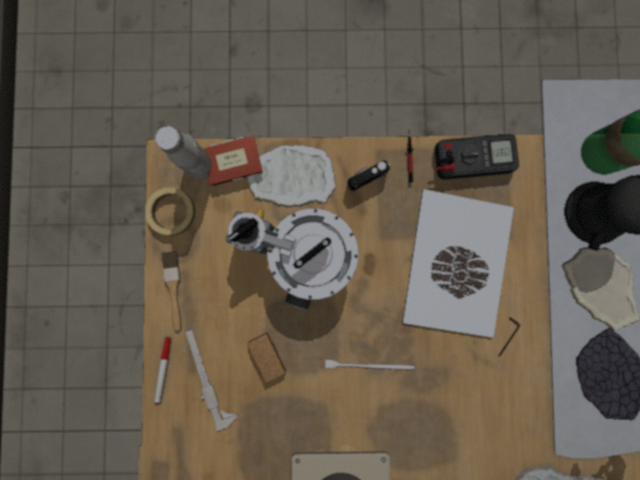

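View pics/side0.png

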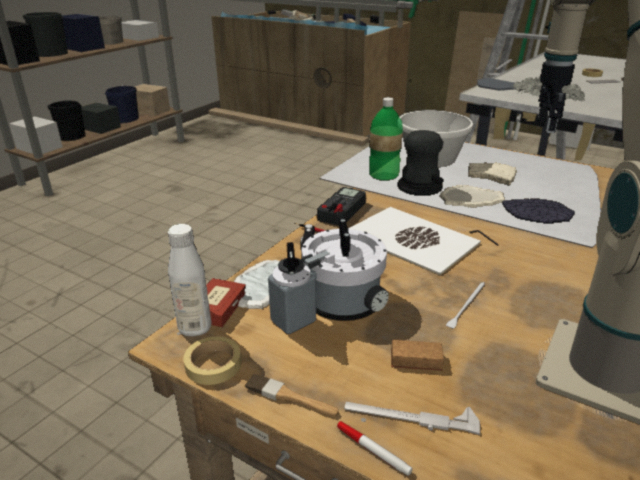

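The top view shows the pot at about (312,253), the knob bar at (243,231), and the tile with corners near (424,191), (513,206), (494,337) and (404,323). Next I'll enlarge the pot.

```bash
python3 - <<'E'
import cv2
a=cv2.imread('pics/top0.png')[190:320,215:375]
cv2.imwrite('pics/c1.png',cv2.resize(a,None,fx=5,fy=5,interpolation=cv2.INTER_CUBIC)[:600])
E
```

```text
(no output)
```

View pics/c1.png

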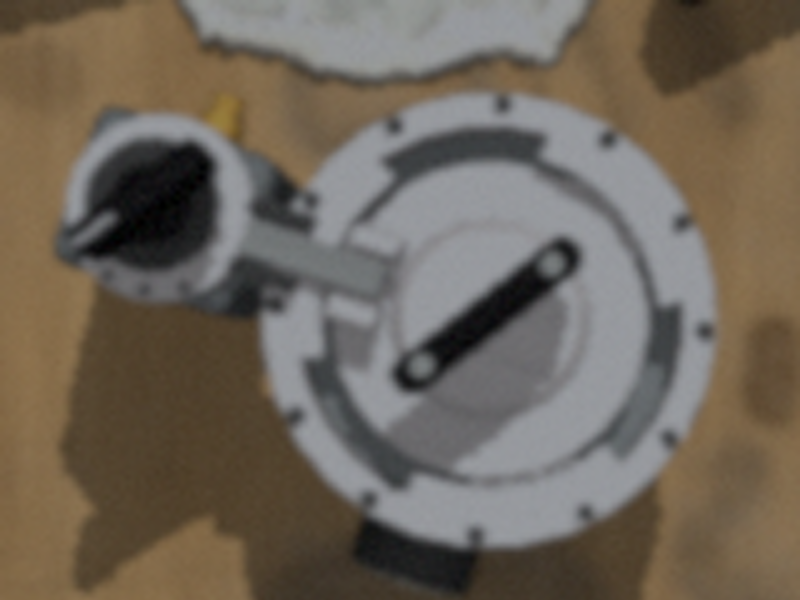

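```bash
python3 - <<'E'
from h import *
f='pics/top0.png'
def b(u,v,z): return back(f,215+(u+.5)/5-.5,190+(v+.5)/5-.5,z)
c=b(489,320,122);print('collar',c, [np.hypot(*(b(u,v,122)-c)[:2]) for u,v in((261,320),(718,320),(489,92),(489,549))])
r1,r2=b(402,377,172),b(573,251,172); k1,k2=b(66,247,172),b(211,155,172)
for n,p,q in(('rib',r1,r2),('knob',k1,k2)):
    d=q-p; print(n,(p+q)/2,np.linalg.norm(d),np.degrees(np.arctan2(d[1],d[0])))
kc=(k1+k2)/2; d=kc-c; print('knob-pot',d,np.hypot(d[0],d[1]),'yaw',np.degrees(np.arctan2(d[1],d[0]))-90)
k=b(157,205,130);d=k-c;print('disc',k,np.hypot(d[0],d[1]),np.degrees(np.arctan2(d[1],d[0]))-90)
# bolt axis
p,q=b(385,280,128),b(250,240,128);d=q-p;print('bolt',p,q,np.degrees(np.arctan2(d[1],d[0]))-90)
t=np.array([back(f,*x,8.5) for x in((424,191),(513,206),(494,337),(404,323))]);print('tile',t,t.mean(0)); 
for i in range(4): 
    d=t[(i+1)%4]-t[i];print(np.linalg.norm(d),np.degrees(np.arctan2(d[1],d[0])))
m=ctrl.get_image('wrist');print({k:v for k,v in m.items() if k!='pixels'})
E
```

```text
collar [517.8  50.1 122. ] [np.float64(87.8068903902194), np.float64(88.20685914371965), np.float64(88.40458132925022), np.float64(87.4046337444417)]
rib [518.75  49.55 172.  ] 77.2353545987846 -54.27260177720032
knob [561.55 176.55 172.  ] 62.40208329855665 -57.9654190131395
knob-pot [ 43.75 126.45  50.  ] 133.80457764964547 yaw -19.08493214540195
disc [563.2 176.6 130. ] 134.40018601177607 -19.742721342319754
bolt [533.5  89.6 128. ] [549.5 141.3 128. ] -17.19613322731645
tile [[ 654.5 -193.1    8.5]
 [ 619.2 -386.5    8.5]
 [ 337.9 -333.7    8.5]
 [ 369.9 -142.1    8.5]] [ 495.375 -263.85     8.5  ]
196.59514236114788 -100.34394731313711
286.2123861750222 169.36927711547426
194.25385453061156 80.51828179423424
289.1334639919773 -10.1595069945678
{'fx': 371.64829954431775, 'fy': 371.64829954431775, 'cx': 324.66829479774935, 'cy': 238.09833893308044, 'mount': array([[ 5.64091489e-04,  9.46656100e-01,  3.22245109e-01,
         8.28306826e+01],
       [ 9.99999542e-01, -2.84975997e-04, -9.13332608e-04,
        -4.33478623e-01],
       [-7.72779763e-04,  3.22245476e-01, -9.46655828e-01,
        -6.92764098e+01],
       [ 0.00000000e+00,  0.00000000e+00,  0.00000000e+00,
         1.00000000e+00]])}
```

```bash
cat >> h.py <<'E'
def rel(p,yaw,grip=True):
    "row (cm, rad) from measured pose to: grasp/TCP point p, yaw in deg, tool down"
    s=ctrl.read_state(); A=R.from_euler('xyz',s['tool_rot']); B=R.from_euler('xyz',[np.pi,0,np.radians(yaw)])
    t=np.array(p,float)+([0,0,54] if grip else [0,0,0])
    print('row',(A.inv().apply(t-s['eef_pos'])/10).round(2),(A.inv()*B).as_rotvec().round(3),'clk',round(s['clock'],2))
def wproj_back(f,u,v,z):
    m=np.load(f+'.npz'); M=m['mount']; A=R.from_euler('xyz',m['rot']).as_matrix()
    x,y=(u-m['cx'])/m['fx'],(v-m['cy'])/m['fy']; r=np.hypot(x,y)
    d=np.array([x/r*np.sin(r),-y/r*np.sin(r),-np.cos(r)]); d=A@(M[:3,:3]@d); o=A@M[:3,3]+m['pos']
    return (o+d*(z-o[2])/d[2]).round(1)
def wsnap(f):
    s=ctrl.read_state(); im=ctrl.get_image('wrist'); cv2.imwrite(f,im['pixels'][:,:,::-1]); np.savez(f+'.npz',pos=s['eef_pos'],rot=s['tool_rot'],**im); print(s['eef_pos'],s['tool_rot'],s['force'])
E
python3 -c "
from h import *
rel([561.5,176.5,300],115.3,False)"
```

```text
row [ 58.27 -56.68   0.4 ] [-1.000e-03 -1.000e-03 -1.567e+00] clk 0.15
```

Request:
{"fn": "send_rows", "kwargs": {
  "rows": [
    [[58.3, -56.7, 0.4, 0, 0, -1.567], [58.3, -56.7, 0.4, 0, 0, -1.567], [58.3, -56.7, 0.4, 0, 0, -1.567], [58.3, -56.7, 0.4, 0, 0, -1.567], [58.3, -56.7, 0.4, 0, 0, -1.567], [58.3, -56.7, 0.4, 0, 0, -1.567], [58.3, -56.7, 0.4, 0, 0, -1.567], [58.3, -56.7, 0.4, 0, 0, -1.567], [58.3, -56.7, 0.4, 0, 0, -1.567], [58.3, -56.7, 0.4, 0, 0, -1.567]]
  ],
  "grip": 0
}}

```text
clock: 1.15
eef_pos: [453.7, -115.6, 301.6]
tool_rot: [3.141, 0.0, 1.952]
force: [0.5, -0.9, 0.2]
width: 85.4
gripper_force: 0.0
```

```bash
python3 -c "
from h import *
rel([561.5,176.5,300],115.3,False);print(ctrl.read_state()['qpos'])"
```

```text
row [23.11 20.87  0.15] [ 0.     0.    -0.061] clk 1.15
[ 0.4997349   0.39904378 -0.42284676  2.00101942  0.22769576  0.7861993
  0.32526151]
```

Request:
{"fn": "send_rows", "kwargs": {
  "rows": [
    [[23.1, 20.9, 0.2, 0, 0, -0.061], [23.1, 20.9, 0.2, 0, 0, -0.061], [23.1, 20.9, 0.2, 0, 0, -0.061], [23.1, 20.9, 0.2, 0, 0, -0.061], [23.1, 20.9, 0.2, 0, 0, -0.061], [23.1, 20.9, 0.2, 0, 0, -0.061], [23.1, 20.9, 0.2, 0, 0, -0.061], [23.1, 20.9, 0.2, 0, 0, -0.061], [23.1, 20.9, 0.2, 0, 0, -0.061]]
  ]
}}

```text
clock: 2.05
eef_pos: [562.9, 172.4, 298.9]
tool_rot: [-3.139, 0.001, 2.006]
force: [-0.1, -1.3, -0.7]
width: 85.3
gripper_force: 0.0
```

```bash
python3 -c "
from h import *
wsnap('pics/w1.png');rel([561.5,176.5,300],115.3,False);print(ctrl.read_state()['qpos'])"
```

```text
[562.85220264 172.36156296 298.9118529 ] [-3.13943361e+00  1.28698332e-03  2.00570017e+00] [-0.06320006 -1.34302708 -0.69694491]
row [ 0.51  0.07 -0.09] [-0.002  0.002 -0.008] clk 2.1
[-0.07393915  0.57329553 -0.42575959  1.69102256  0.28296645  0.94048384
 -0.17459845]
```

View pics/w1.png

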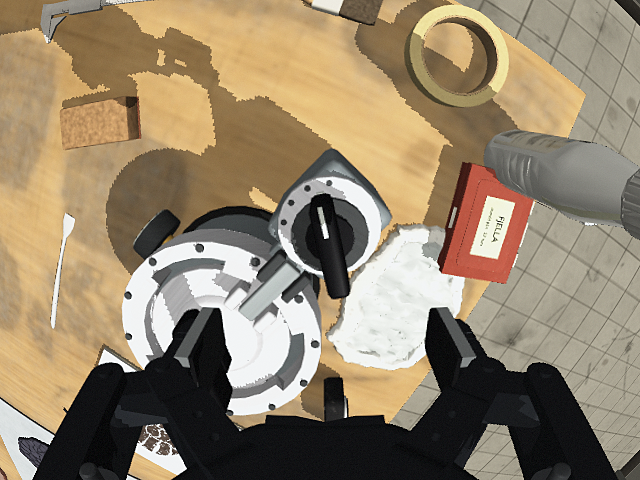

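The wrist view shows the knob bar from about (320,195) to (340,297), with the white line at its upper end. The bolt is over the collar and the bottle is at the right. I'll enlarge it.

```bash
python3 - <<'E'
import cv2
a=cv2.imread('pics/w1.png')[170:310,220:400]
cv2.imwrite('pics/c2.png',cv2.resize(a,None,fx=4,fy=4,interpolation=cv2.INTER_CUBIC))
E
```

```text
(no output)
```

View pics/c2.png

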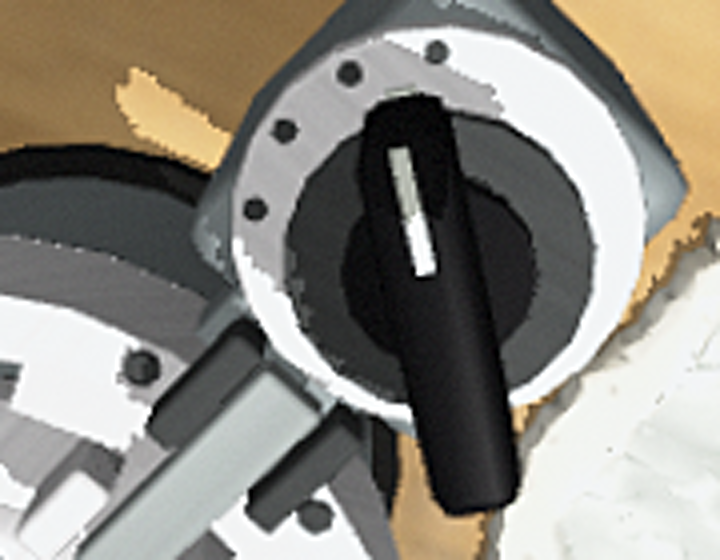

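```bash
python3 - <<'E'
from h import *
f='pics/w1.png'
def b(u,v,z): return wproj_back(f,220+(u+.5)/4-.5,170+(v+.5)/4-.5,z)
a,c=b(400,148,172),b(428,275,172);d=c-a;print(a,c,np.degrees(np.arctan2(d[1],d[0])))
# bar top ends
p,q=b(388,106,172),b(478,508,172);d=q-p;print(p,q,(p+q)/2,np.linalg.norm(d),np.degrees(np.arctan2(d[1],d[0])))
D=[b(*x,122) for x in((437,50),(349,73),(285,130),(255,208))]
k=np.array([561.5,176.5])
for x in D: print(x, np.degrees(np.arctan2(*(k-x[:2])[::-1])),np.hypot(*(k-x[:2])))
E=[b(235,220,122),b(645,240,122),b(440,25,122)];print('dial',E)
print('bottle',wproj_back(f,570,180,100))
E
```

```text
[545.5 202.2 172. ] [556.7 187.3 172. ] -53.06862621947137
[541.6 206.8 172. ] [579.  157.3 172. ] [560.3  182.05 172.  ] 62.04039006969571 -52.92692668268962
[548.6 208.6 122. ] -68.1063268582716 34.59508635630209
[536.8 198.8 122. ] -42.07679706802178 33.277319603597924
[530.9 185.2 122. ] -15.871178611456974 31.81273329973395
[531.7 170.3 122. ] 11.752932250664145 30.438133976970356
dial [array([529.4, 166.8, 122. ]), array([595.7, 193.7, 122. ]), array([547.2, 212.7, 122. ])]
bottle [732.7 300.  100. ]
```

```bash
python3 - <<'E'
from h import *
from scipy.optimize import least_squares
f='pics/w1.png'
def b(u,v,z): return wproj_back(f,220+(u+.5)/4-.5,170+(v+.5)/4-.5,z)
for z in (121,127,133):
    D=np.array([b(*x,z)[:2] for x in((437,50),(349,73),(285,130),(255,208))])
    fit=least_squares(lambda x:(np.array([[x[0]+x[2]*np.cos(x[3]+.47*i),x[1]+x[2]*np.sin(x[3]+.47*i)] for i in range(4)])-D).ravel(),[561,176,30,2])
    x=fit.x;print(z,x[:3],np.degrees(x[3])-180,fit.cost)
    print(' dial edges',b(235,220,z),b(645,240,z),b(440,25,z),b(420,410,z))
# collar ellipse in wrist view: left, right, top, bottom
for p in ((122,310),(322,330),(190,232),(240,415)): print(wproj_back(f,*p,122))
print('bolt edges dir'); 
for z in(126,132):
    p,q=b(80,550,z),b(262,372,z);d=q-p;print(np.degrees(np.arctan2(d[1],d[0]))-90)
E
```

```text
121 [562.67906894 179.24086528  32.32628064] -64.02204466851552 0.02763857937374704
 dial edges [529.4 166.5 121. ] [596.  193.5 121. ] [547.3 212.5 121. ] [573.9 147.4 121. ]
127 [561.85152879 180.94212797  31.53549984] -64.01873296107084 0.03260858763736572
 dial edges [529.3 168.5 127. ] [594.3 194.8 127. ] [546.8 213.4 127. ] [572.8 149.8 127. ]
133 [560.97193766 182.57305546  30.72555116] -64.07863216736463 0.0228802575302001
 dial edges [529.3 170.4 133. ] [592.7 196.2 133. ] [546.3 214.2 133. ] [571.6 152.3 133. ]
[433.   39.2 122. ]
[592.9 101.7 122. ]
[471.8 134.2 122. ]
[564.7 -22.2 122. ]
bolt edges dir
-19.653824058053303
-19.68419150161928
```

```bash
python3 -c "
from h import *
rel([562,179.5,163],127)"
```

```text
row [0.77 0.26 8.21] [-0.002  0.001 -0.212] clk 2.1
```

Request:
{"fn": "send_rows", "kwargs": {
  "rows": [
    [[0.8, 0.3, 2, 0, 0, -0.1], [0.8, 0.3, 5, 0, 0, -0.212], [0.8, 0.3, 7.5, 0, 0, -0.212], [0.8, 0.3, 8.2, 0, 0, -0.212], [0.8, 0.3, 8.2, 0, 0, -0.212], [0.8, 0.3, 8.2, 0, 0, -0.212]]
  ]
}}

```text
clock: 2.7
eef_pos: [563.3, 182.0, 218.6]
tool_rot: [3.14, 0.001, 2.217]
force: [-0.8, -0.1, -0.2]
width: 85.0
gripper_force: 0.0
```

Request:
{"fn": "send_rows", "kwargs": {
  "rows": [
    [[0, 0, 0, 0, 0, 0], [0, 0, 0, 0, 0, 0], [0, 0, 0, 0, 0, 0], [0, 0, 0, 0, 0, 0], [0, 0, 0, 0, 0, 0], [0, 0, 0, 0, 0, 0], [0, 0, 0, 0, 0, 0], [0, 0, 0, 0, 0, 0]]
  ],
  "grip": 255
}}

```text
clock: 3.5
eef_pos: [561.3, 181.7, 217.8]
tool_rot: [-3.138, 0.0, 2.218]
force: [-4.6, -3.3, 6.1]
width: 13.2
gripper_force: 59.2
```

```bash
python3 -c "
from h import *
s=ctrl.read_state();print(s)
wsnap('pics/w2.png')"
```

```text
{'clock': 3.5, 'qpos': array([-0.08722056,  0.68232012, -0.43808347,  1.76248734,  0.38871044,
        0.78721888, -0.07099772]), 'qd': array([-1.49806956e-03, -9.22314536e-05,  6.17547505e-04, -2.14032614e-04,
       -2.33035583e-03,  1.21504120e-04,  1.72961864e-03]), 'tau': array([ -0.73102394, -50.32655239,  -5.55430144, -16.41531587,
         0.31223581,  -1.57680955,   0.12419509]), 'eef_pos': array([561.32148017, 181.66656001, 217.77362528]), 'tool_rot': array([-3.13787745e+00,  2.40820843e-04,  2.21811840e+00]), 'force': array([-4.57374015, -3.30710309,  6.06068112]), 'torque': array([-0.4917281 ,  0.83711992, -0.14659418]), 'gripper_force': 59.24424111843109, 'width': 13.201290367417556}
[561.32148017 181.66656001 217.77362528] [-3.13787745e+00  2.40820843e-04  2.21811840e+00] [-4.57374015 -3.30710309  6.06068112]
```

View pics/w2.png

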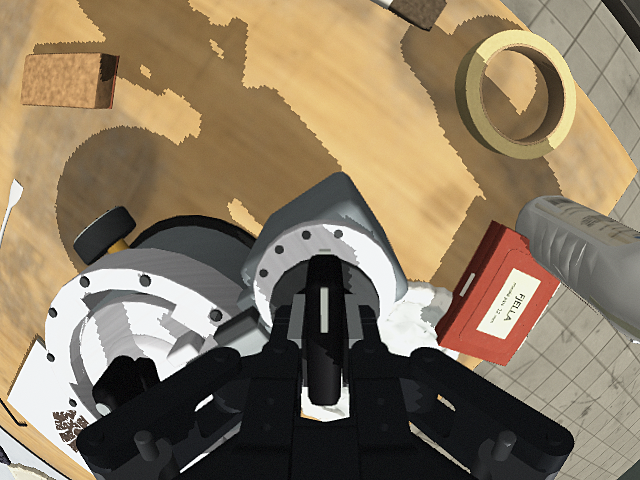

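Request:
{"fn": "send_rows", "kwargs": {
  "rows": [
    [[0, 0, 0, 0, 0, -0.12], [0, 0, 0, 0, 0, -0.24], [0, 0, 0, 0, 0, -0.36], [0, 0, 0, 0, 0, -0.48], [0, 0, 0, 0, 0, -0.6], [0, 0, 0, 0, 0, -0.72], [0, 0, 0, 0, 0, -0.84], [0, 0, 0, 0, 0, -0.96], [0, 0, 0, 0, 0, -1.08], [0, 0, 0, 0, 0, -1.2]]
  ]
}}

```text
clock: 4.55
eef_pos: [560.2, 178.5, 217.7]
tool_rot: [-3.134, -0.008, -2.861]
force: [-8.3, -10.8, 12.3]
width: 13.0
gripper_force: 60.2
```

Request:
{"fn": "send_rows", "kwargs": {
  "rows": [
    [[0, 0, 0, 0, 0, -0.02], [0, 0, 0, 0, 0, -0.02], [0, 0, 0, 0, 0, -0.02]]
  ]
}}

```text
clock: 4.85
eef_pos: [560.3, 178.4, 217.7]
tool_rot: [-3.134, -0.008, -2.847]
force: [-7.8, -9.8, 14.7]
width: 12.8
gripper_force: 60.4
```

```bash
python3 -c "
from h import *
s=ctrl.read_state();print(s['torque'],s['qpos'])
wsnap('pics/w3.png')"
```

```text
[-1.92217768  1.81453407  0.00597039] [ 0.10080279  0.760845   -0.76523147  1.75868774  0.65841041  0.90839399
  0.90940151]
[560.26474318 178.40879684 217.72594997] [-3.13413066 -0.00843475 -2.84660454] [-7.75804152 -9.8216522  14.68180081]
```

View pics/w3.png

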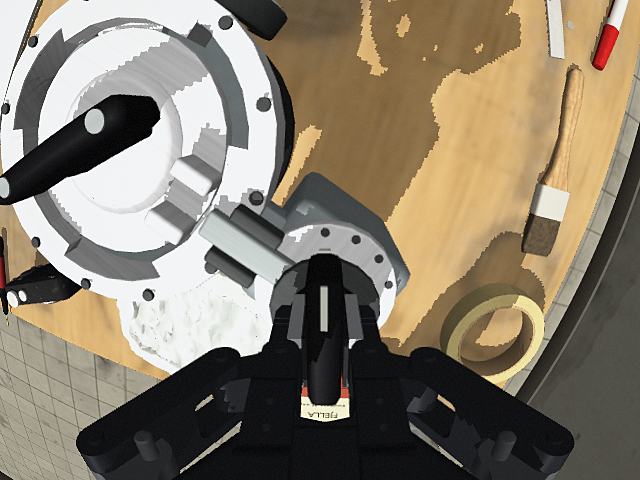

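The white line now points at the last dot (325,232) and the bolt has cleared the fork. I'll release the knob and rise.

Request:
{"fn": "send_rows", "kwargs": {
  "rows": [
    [[0, 0, 0, 0, 0, 0], [0, 0, 0, 0, 0, 0], [0, 0, 0, 0, 0, 0], [0, 0, 0, 0, 0, 0], [0, 0, 0, 0, 0, 0], [0, 0, -2, 0, 0, 0], [0, 0, -5, 0, 0, 0], [0, 0, -8, 0, 0, 0], [0, 0, -8, 0, 0, 0], [0, 0, -8, 0, 0, 0]]
  ],
  "grip": 0
}}

```text
clock: 5.9
eef_pos: [562.8, 182.7, 297.8]
tool_rot: [-3.141, 0.001, -2.845]
force: [-1.0, -0.0, -1.7]
width: 85.4
gripper_force: 0.0
```

```bash
python3 -c "
from h import *
f='pics/w3.png'
a,c=wproj_back(f,94,122,172),wproj_back(f,6,190,172);d=c-a;print(a,c,(a+c)/2,np.linalg.norm(d),np.degrees(np.arctan2(d[1],d[0])))
s=ctrl.read_state();print(s['eef_pos'],s['width'],s['force'],s['torque'])
rel([517.5,51,240],126)"
```

```text
[500.7  75.4 172. ] [537.3  29.8 172. ] [519.   52.6 172. ] 58.47153153458526 -51.24837166503826
[562.7623998  182.65320649 297.80343228] 85.43559617977316 [-0.99058088 -0.02089561 -1.67364795] [-0.0329129   0.00876517 -0.03057135]
row [  8.18 -11.26   0.37] [0.00e+00 1.00e-03 1.24e+00] clk 5.9
```

Request:
{"fn": "send_rows", "kwargs": {
  "rows": [
    [[2, -3, 0, 0, 0, 0.14], [4, -6, 0, 0, 0, 0.28], [6, -9, 0, 0, 0, 0.42], [8.2, -11.3, 0.4, 0, 0, 0.56], [8.2, -11.3, 0.4, 0, 0, 0.7], [8.2, -11.3, 0.4, 0, 0, 0.84], [8.2, -11.3, 0.4, 0, 0, 0.98], [8.2, -11.3, 0.4, 0, 0, 1.12], [8.2, -11.3, 0.4, 0, 0, 1.24], [8.2, -11.3, 0.4, 0, 0, 1.24]]
  ]
}}

```text
clock: 6.9
eef_pos: [516.6, 50.3, 292.3]
tool_rot: [-3.139, -0.001, 2.199]
force: [-0.0, -0.1, 0.1]
width: 85.1
gripper_force: 0.0
```

Request:
{"fn": "send_rows", "kwargs": {
  "rows": [
    [[0, 0, 0, 0, 0, 0], [0, 0, 0, 0, 0, 0]]
  ]
}}

```text
clock: 7.1
eef_pos: [517.0, 50.5, 292.9]
tool_rot: [-3.141, -0.001, 2.201]
force: [-0.1, -0.2, -0.4]
width: 85.6
gripper_force: 0.0
```

```bash
python3 -c "
from h import *
wsnap('pics/w4.png'); snap('top','pics/top4.png')"
```

```text
[517.04813278  50.51232909 292.93120328] [-3.14077543e+00 -6.51648292e-04  2.20085586e+00] [-0.09997798 -0.21878481 -0.40622626]
```

View pics/w4.png

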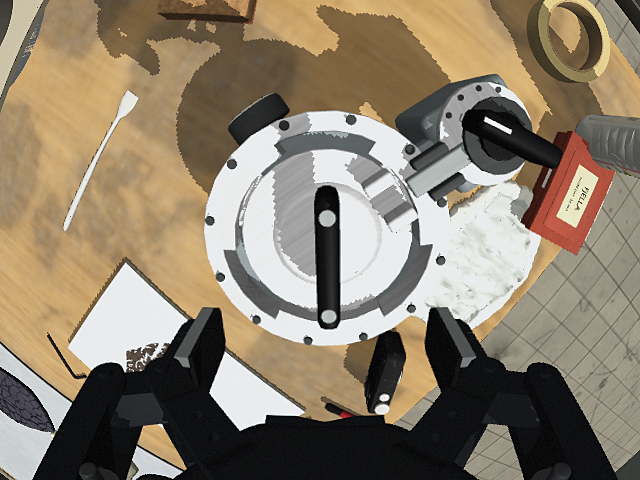

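The rib runs straight down the image, with screws at (327,218) and (329,317). The knob's white line points left at the last dot (446,115).

```bash
python3 -c "
from h import *
f='pics/w4.png'
a,c=wproj_back(f,327,218,172),wproj_back(f,329,317,172);d=c-a;print(a,c,(a+c)/2,np.linalg.norm(d),np.degrees(np.arctan2(d[1],d[0])))
P=[wproj_back(f,*p,122)[:2] for p in((284,125),(350,119),(410,149),(440,202),(440,260),(410,309),(363,337),(308,341),(256,319),(222,275),(210,220),(232,163))]
c=np.mean(P,0);print('bolts',c,[round(float(np.hypot(*(p-c))),1) for p in P])
rel([*c,156],126)"
```

```text
[500.3  75.3 172. ] [537.2  27.1 172. ] [518.75  51.2  172.  ] 60.70296533119286 -52.56377042441656
bolts [518.41666667  51.25833333] [82.9, 83.2, 83.3, 82.0, 82.7, 83.0, 83.8, 83.9, 83.0, 81.1, 82.8, 83.1]
row [-0.01  0.15  8.32] [-0.    -0.     0.001] clk 7.2
```

Request:
{"fn": "send_rows", "kwargs": {
  "rows": [
    [[0, 0.15, 3, 0, 0, -0.01], [0, 0.15, 6, 0, 0, -0.01], [0, 0.15, 8, 0, 0, -0.01], [0, 0.15, 8.3, 0, 0, -0.01], [0, 0.15, 8.3, 0, 0, -0.01], [0, 0.15, 8.3, 0, 0, -0.01]]
  ]
}}

```text
clock: 7.8
eef_pos: [519.2, 51.7, 211.5]
tool_rot: [3.14, 0.001, 2.209]
force: [0.2, -0.5, 0.6]
width: 85.1
gripper_force: 0.0
```

Request:
{"fn": "send_rows", "kwargs": {
  "rows": [
    [[0, 0, 0, 0, 0, 0], [0, 0, 0, 0, 0, 0], [0, 0, 0, 0, 0, 0], [0, 0, 0, 0, 0, 0], [0, 0, 0, 0, 0, 0], [0, 0, 0, 0, 0, 0], [0, 0, 0, 0, 0, 0], [0, 0, 0, 0, 0, 0]]
  ],
  "grip": 255
}}

```text
clock: 8.6
eef_pos: [518.5, 51.4, 210.6]
tool_rot: [-3.141, 0.0, 2.21]
force: [-1.9, -1.0, 4.7]
width: 13.4
gripper_force: 60.3
```

```bash
python3 -c "
from h import *
s=ctrl.read_state();print(s['eef_pos'],s['tool_rot'],s['force'],s['torque'],s['width'])"
```

```text
[518.45052077  51.36840067 210.6106666 ] [-3.14137215e+00  3.83941623e-04  2.20958133e+00] [-1.89199343 -0.98465996  4.74590092] [-0.17135005  0.12250296  0.42943381] 13.404597793568216
```

Request:
{"fn": "send_rows", "kwargs": {
  "rows": [
    [[0, 0, 0.15, 0, 0, 0], [0, 0, 0.3, 0, 0, 0], [0, 0, 0.45, 0, 0, 0], [0, 0, 0.5, 0, 0, 0], [0, 0, 0.5, 0, 0, 0], [0, 0, 0.5, 0, 0, 0]]
  ]
}}

```text
clock: 9.2
eef_pos: [518.5, 51.4, 206.7]
tool_rot: [-3.142, 0.001, 2.209]
force: [-4.2, -1.3, 14.7]
width: 13.1
gripper_force: 62.0
```

Request:
{"fn": "send_rows", "kwargs": {
  "rows": [
    [[0, 0, 0.08, 0, 0, 0], [0, 0, 0.08, 0, 0, -0.04], [0, 0, 0.08, 0, 0, -0.1], [0, 0, 0.08, 0, 0, -0.16], [0, 0, 0.08, 0, 0, -0.2], [0, 0, 0.08, 0, 0, -0.2]]
  ]
}}

```text
clock: 9.8
eef_pos: [519.6, 51.5, 205.8]
tool_rot: [3.139, 0.001, 2.407]
force: [-0.7, -0.8, 10.3]
width: 13.2
gripper_force: 61.1
```

Request:
{"fn": "send_rows", "kwargs": {
  "rows": [
    [[0, 0, 0, 0, 0, -0.08], [0, 0, 0, 0, 0, -0.16], [0, 0, 0, 0, 0, -0.24], [0, 0, 0, 0, 0, -0.32], [0, 0, 0, 0, 0, -0.4], [0, 0, 0, 0, 0, -0.4]]
  ]
}}

```text
clock: 10.4
eef_pos: [519.9, 51.8, 205.9]
tool_rot: [3.139, 0.003, 2.808]
force: [0.2, 0.3, 10.8]
width: 13.5
gripper_force: 61.1
```

```bash
python3 -c "
from h import *
s=ctrl.read_state();print(s['eef_pos'],s['tool_rot'],s['force'],s['torque'],s['width'])"
```

```text
[519.86036735  51.84513173 205.87627209] [3.13936423e+00 2.53230978e-03 2.80833633e+00] [ 0.17239889  0.26426291 10.8255699 ] [-0.19645472  0.15801901  0.0345678 ] 13.52895538216014
```

Turned 0.6 rad with no resistance. I'll go on to about 1.0 rad.

Request:
{"fn": "send_rows", "kwargs": {
  "rows": [
    [[0, 0, 0, 0, 0, -0.08], [0, 0, 0, 0, 0, -0.16], [0, 0, 0, 0, 0, -0.24], [0, 0, 0, 0, 0, -0.32], [0, 0, 0, 0, 0, -0.4], [0, 0, 0, 0, 0, -0.42], [0, 0, 0, 0, 0, -0.42], [0, 0, 0, 0, 0, -0.42]]
  ]
}}

```text
clock: 11.2
eef_pos: [519.8, 52.0, 205.9]
tool_rot: [3.14, 0.003, -3.057]
force: [-0.3, -0.3, 10.4]
width: 13.2
gripper_force: 61.1
```

```bash
python3 -c "
from h import *
s=ctrl.read_state();print(s['eef_pos'],s['tool_rot'],s['force'],s['torque'],s['width'])
wsnap('pics/w5.png')"
```

```text
[519.79056847  52.04326117 205.90464071] [ 3.14048062e+00  3.10126540e-03 -3.05672288e+00] [-0.28861338 -0.26937685 10.4378587 ] [-0.0175308   0.23121451 -0.24987353] 13.192431134985739
[519.79056847  52.04326117 205.90464071] [ 3.14048062e+00  3.10126540e-03 -3.05672288e+00] [-0.28861338 -0.26937685 10.4378587 ]
```

View pics/w5.png

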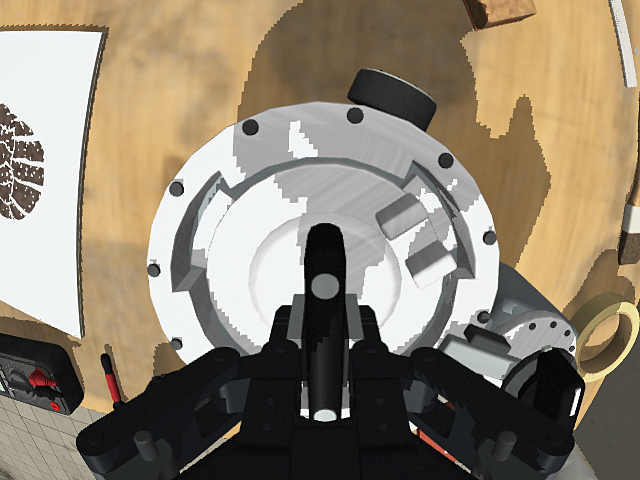

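The lid has turned 58° and its lugs sit in the gaps. I'll lift it straight up.

Request:
{"fn": "send_rows", "kwargs": {
  "rows": [
    [[0, 0, -0.5, 0, 0, 0], [0, 0, -1, 0, 0, 0], [0, 0, -2, 0, 0, 0], [0, 0, -3, 0, 0, 0], [0, 0, -4, 0, 0, 0], [0, 0, -5, 0, 0, 0], [0, 0, -6, 0, 0, 0], [0, 0, -7, 0, 0, 0], [0, 0, -7, 0, 0, 0], [0, 0, -7, 0, 0, 0]]
  ]
}}

```text
clock: 12.25
eef_pos: [518.5, 51.3, 274.8]
tool_rot: [-3.141, 0.0, -3.055]
force: [-0.3, -0.5, -2.3]
width: 13.3
gripper_force: 59.2
```

```bash
python3 -c "
from h import *
f='pics/w5.png'
s=ctrl.read_state();print(s['force'],s['torque'],s['width'])
rel([495.4,-263.9,8.5+57+40],185); rel([495.4,-263.9,8.5+57],170)
print([back('pics/top4.png',*x,8.5) for x in((424,191),(513,206),(494,337),(404,323))])
print('left tile edge corners', wproj_back(f,107,27,8.5),wproj_back(f,82,338,8.5))"
```

```text
[-0.31968909 -0.53471403 -2.29275165] [ 0.01366196  0.07191715 -0.04395995] 13.339148010293933
row [  5.04 -31.2   11.54] [-0.  0. -0.] clk 12.25
row [  5.05 -31.2   15.54] [-0.     0.     0.262] clk 12.25
[array([ 654.5, -193.1,    8.5]), array([ 619.2, -386.5,    8.5]), array([ 337.9, -333.7,    8.5]), array([ 369.9, -142.1,    8.5])]
left tile edge corners [ 367.3 -132.7    8.5] [ 657.4 -186.5    8.5]
```

Request:
{"fn": "send_rows", "kwargs": {
  "rows": [
    [[0.5, -2, 0, 0, 0, 0], [1, -6, 0, 0, 0, 0], [2, -10, 0, 0, 0, 0], [3, -14, 0, 0, 0, 0], [4, -18, 0, 0, 0, 0], [4.5, -22, 0, 0, 0, 0], [5, -26, 2, 0, 0, 0], [5, -29, 4, 0, 0, 0], [5, -31.2, 6, 0, 0, 0], [5, -31.2, 8, 0, 0, 0]]
  ]
}}

```text
clock: 13.25
eef_pos: [494.9, -268.4, 192.6]
tool_rot: [-3.14, -0.002, -3.061]
force: [-0.0, 0.6, -3.4]
width: 13.4
gripper_force: 59.3
```

Request:
{"fn": "send_rows", "kwargs": {
  "rows": [
    [[0, 0, 1, 0, 0, 0], [0, 0, 2, 0, 0, 0], [0, 0, 3, 0, 0, 0], [0, 0, 3, 0, 0, 0], [0, 0, 3, 0, 0, 0]]
  ]
}}

```text
clock: 13.75
eef_pos: [496.2, -263.3, 165.0]
tool_rot: [-3.141, 0.0, -3.053]
force: [0.2, 0.3, -2.0]
width: 13.3
gripper_force: 59.1
```

```bash
python3 -c "
from h import *
s=ctrl.read_state();print(s['force'],s['torque'],s['width'])
snap('side','pics/s6.png');im=snap('top','pics/top6.png')
a=cv2.imread('pics/top6.png')[140:380,340:580];b=cv2.imread('pics/s6.png')[120:360,250:570]
cv2.imwrite('pics/c6.png',np.hstack([cv2.resize(a,(400,400)),cv2.resize(b,(400,400))]))
rel([495.4,-263.9,8.5+57],185)"
```

```text
[ 0.18134117  0.25837678 -1.98207108] [0.01139781 0.01281647 0.0323282 ] 13.279570065274847
row [ 0.11 -0.02  4.59] [-0.001  0.001  0.   ] clk 13.85
```

View pics/c6.png

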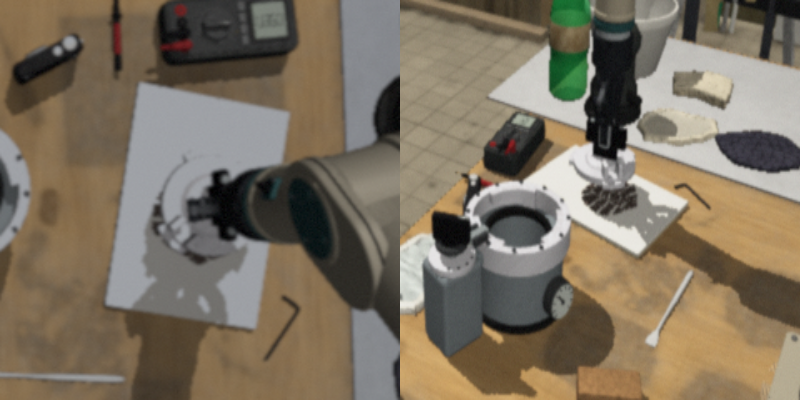

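The lid is held level above the middle of the tile. I'll lower it gently.

Request:
{"fn": "send_rows", "kwargs": {
  "rows": [
    [[0, 0, 1, 0, 0, 0], [0, 0, 2, 0, 0, 0], [0, 0, 3, 0, 0, 0], [0, 0, 3.6, 0, 0, 0], [0, 0, 4, 0, 0, 0], [0, 0, 4.2, 0, 0, 0], [0, 0, 4.4, 0, 0, 0], [0, 0, 4.5, 0, 0, 0], [0, 0, 4.6, 0, 0, 0], [0, 0, 4.6, 0, 0, 0]]
  ]
}}

```text
clock: 14.85
eef_pos: [496.1, -263.8, 119.3]
tool_rot: [-3.141, 0.0, -3.054]
force: [-1.1, 0.1, 1.6]
width: 13.2
gripper_force: 60.0
```

Contact shows in the force change from -2 to +1.6 N. I'll lower slightly more, release, and retreat.

Request:
{"fn": "send_rows", "kwargs": {
  "rows": [
    [[0, 0, 0.05, 0, 0, 0], [0, 0, 0.05, 0, 0, 0]]
  ]
}}

```text
clock: 15.05
eef_pos: [496.0, -263.7, 119.3]
tool_rot: [-3.141, 0.0, -3.054]
force: [-2.4, -0.7, 7.2]
width: 13.3
gripper_force: 60.9
```

Request:
{"fn": "send_rows", "kwargs": {
  "rows": [
    [[0, 0, 0, 0, 0, 0], [0, 0, 0, 0, 0, 0], [0, 0, 0, 0, 0, 0], [0, 0, 0, 0, 0, 0], [0, 0, 0, 0, 0, 0], [0, 0, 0, 0, 0, 0], [0, 0, -2, 0, 0, 0], [0, 0, -5, 0, 0, 0], [0, 0, -9, 0, 0, 0], [0, 0, -13, 0, 0, 0]]
  ],
  "grip": 0
}}

```text
clock: 16.05
eef_pos: [495.5, -263.5, 249.2]
tool_rot: [3.141, -0.001, -3.054]
force: [0.5, -0.6, 0.5]
width: 85.2
gripper_force: 0.0
```

Request:
{"fn": "send_rows", "kwargs": {
  "rows": [
    [[0, 0, -4, 0, 0, 0], [0, 0, -4, 0, 0, 0], [0, 0, -4, 0, 0, 0], [0, 0, -4, 0, 0, 0]]
  ]
}}

```text
clock: 16.45
eef_pos: [495.1, -263.8, 287.1]
tool_rot: [3.141, -0.002, -3.055]
force: [-0.0, 0.5, -1.6]
width: 85.6
gripper_force: 0.0
```

```bash
python3 -c "
from h import *
wsnap('pics/w7.png')
s=ctrl.read_state();print(s['width'])"
```

```text
[ 495.05603626 -263.8344222   287.09706911] [ 3.14104486e+00 -1.96349774e-03 -3.05456416e+00] [-0.02605259  0.51922769 -1.55998057]
85.82193419549655
```

View pics/w7.png

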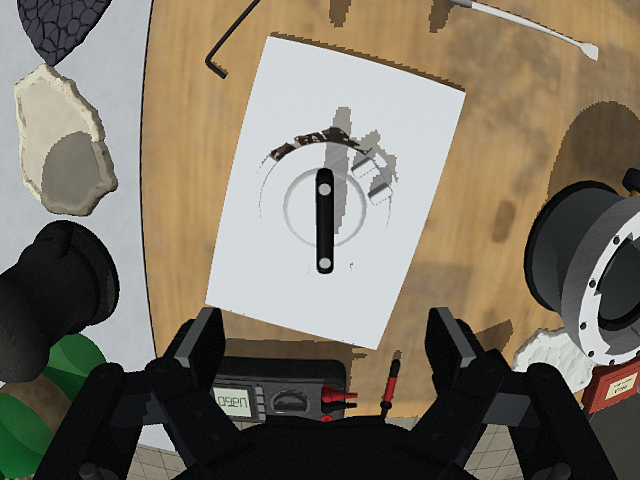

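The lid stands upright and near the middle of the tile, with its rib at (325,222), and the gripper is clear of it.

```bash
python3 -c "
from h import *
f='pics/w7.png'
T=[wproj_back(f,*p,8.5) for p in((268,35),(465,92),(377,349),(206,304))];print(np.mean(T,0),(wproj_back(f,325,189,80)+wproj_back(f,325,264,80))/2)
print(ctrl.finish_job())"
```

```text
[ 495.65 -260.7     8.5 ] [ 496.75 -263.1    80.  ]
the job is handed in; nothing more can be done
None
```

The job is handed in: the vent is left fully open at its last click, and the lid stands right way up about 3 mm from the tile's centre by camera. It took about 16.5 s, I saw nothing else disturbed, and the hand-in gave no verdict.

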